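Reset the recessed interlock bar of an imaging bench

TASK

Take the push post out of its holder and use its tip to press the recessed interlock bar down, at the spot where both ends go down evenly, until the bar is level and fully down on its stop for a moment, without forcing it past its stop. Then let the bar spring up and put the post back upright, fully down in its holder. Leave the other things on the table where they are.

Things in the scene. Friction and masses are not known exactly. Their poses are not given: they have to be found in the camera images.
- bar_unit: fixed switch unit on a 400 x 80 x 12 mm dark base plate, holding a long steel bar in a grey guard. Origin under the plate's middle on the table, y along the bar, z up. The guard's two walls (210 mm long, centred, tops 82 mm above the table) leave a slot 25 mm wide, open above and at its ends, with the bar inside. A steel stub past each bar end is level with the bar's top at rest
- bar: the steel bar, 350 mm long, 21 mm wide, 8 mm thick, along y of bar_unit, with a cross plate 46 mm wide near each end; at rest it is level, its top 60 mm above the table. Sprung up; pressed at its balance point it goes down 10 mm to a hard stop: about 4 N starts it, about 11 N brings it fully down; more than 40 N from the post is forcing it. Released, it comes up level
- bar_mid (a point): top of the bar half-way along. The bar goes down level only if pressed within about 4 mm of its balance point (hidden rocker), up to 45 mm left or right of here, different each time, not visible at rest, shifting outwards up to 4 mm as the bar goes down. Pressed elsewhere it leans, down on the pressed side: about 1 rad for 4 N m (force times distance from that point; below 0.02 N m not at all)
- bar_left (a point): top centre of the bar's cross plate at the +y end of bar_unit, 160 mm from the bar's middle
- bar_right (a point): top centre of the bar's cross plate at the -y end of bar_unit, 160 mm from the bar's middle
- post: the push post, loose, about 0.12 kg, 130 mm long: a steel rod 14 mm thick and 85 mm long, its flat tip bevelled to 10 mm, and above it a dark handle 22 mm thick and 45 mm long. Origin at the tip's end, z along the post to the handle. It starts upright in the holder, tip down, standing on the holder's floor
- post_mid (a point): the middle of the push post, on its axis, 65 mm above the tip's end and 42 mm below the middle of the handle; z along the post to the handle
- holder_mouth (a point): centre of the open top of the push post's holder: a fixed aluminium tube 28 mm across with an 18 mm bore on a round dark foot 44 mm across, top 50 mm above the table; the bore's floor is 44 mm below this point. A like holder elsewhere carries a round lens on a thin rod: not this one
- lens_cap: loose black lens cap, a disc 54 mm across and 12 mm high, a bystander; origin under its centre
- fork_clamp: loose dark steel fork clamp, 79 x 30 x 10 mm, a bystander; origin underneath, near its middle
- driver: loose screwdriver, a bystander; origin under its middle
- mag_base: loose grey magnet base, 50 x 40 x 45 mm with a thin pin to 95 mm, a bystander; origin under its centre
- filter_case: loose flat white case, 90 x 60 x 18 mm, a bystander; origin under its centre
Not all that is in view belongs to the job. Of the things like the post, leave any that is red; of the rest the larger one is meant.

How it is judged:
On the way:
1. the post's tip presses the bar, and both ends of the bar are 7.5 to 14 mm down (10 mm when level on its stop) at the same time for 0.3 s (z of bar_left in the frame of bar_unit between 0.046 and 0.0525 m and z of bar_right in the frame of bar_unit between 0.046 and 0.0525 m and contact force between post and bar above 2 N), for 0.3 s.
At the end, for the whole second after the job is handed in: both bar ends are back up within 4 mm of rest; the post stands in its holder, tip within 8 mm of the holder's floor and within 8 mm of its axis, leaning less than 0.2 rad, handle up, at rest (z of each of bar_left, bar_right in the frame of bar_unit above 0.056 m and horizontal distance between post and holder_mouth below 0.008 m and height (world z) of post below 0.014 m and angle between post's own z axis and vertical below 0.2 rad and linear speed of post below 0.02 m/s); the robot touches nothing.
It fails at once if the bar is forced: more than 40 N between post and bar (contact force between post and bar above 40 N).
It fails at once if a bystander is moved more than 30 mm (distance of any of lens_cap, fork_clamp, driver, mag_base, filter_case from where it was at the start of the episode above 0.03 m).
It also fails if it takes over 58 s, if anything falls off the work surface, if the arm or the gripper's body presses on something with over 40 N, if the wrist force passes 120 N, or if a joint passes its speed limit or range.

ROBOT

A 7-joint arm with a two-finger parallel gripper is mounted at the origin on the work surface. World frame = base frame: x ahead of the robot, y to its left, z up, the work surface at z = 0. Lengths are in m, angles in rad, forces in N, time in s.
With the tool pointing down it reaches from about 0.4 to 0.875 m from the base axis. Payload 6.5 kg.
Tool frame: the origin (TCP) lies at the very end of the fingers, on their centre line; the grasp point (between the pads) lies 19 mm behind it; z points along the fingers, y is the line along which they close (so a half turn about z gives the same grasp; the last joint's range is limited). The gripper opens to 88 mm and grips with 3 to 60 N. Pads are 18 mm wide; open, the fingers measure 123 mm over their backs; the gripper's body (75 mm by 187 mm) begins 45 mm behind the grasp point.
Start: joints at [-1.259, 0.536, -0.004, 1.538, 0.003, 1.067, -0.071], TCP at [0.24, 0.604, 0.239] pointing down, gripper open.
Joint ranges: [-2.7, 2.7], [-0.37, 2.16], [-1.27, 1.26], [0.24, 2.4], [-1.31, 4.45], [0.19, 1.91], [-2.76, 2.76]. Speed limits (rad/s): [2.39, 2.39, 3.14, 3.14, 3.14, 3.14, 3.14].

INTERFACE

Orientations are given as a unit quaternion [x, y, z, w].
In Python, from plant import r, imaging gives the robot as it stands.
- The arm moves only by the tool servo_tool, never from a script. Its argument "moves" is text: rows parted by semicolons, each of 7 numbers parted by spaces: the turn, a rotation vector about the tool's x, y, z in degrees, then the shift along the tool's x, y, z in m, then the closure, from 0 (fully open) to 1 (shut). A call has 1 to 5 rows; each row shifts and turns the commanded pose from where the row before left it, along the tool's axes as they then stand; what a row does not reach is not made up. A row lasts 1/10 s, in which the tool goes at most 50 mm and 8.59 degrees, less where a joint would pass 70% of its speed; a pose out of reach is approached as far as the arm can. A call with a gripper value outside its range is refused whole. The fingers move at their own pace and stop on an object; "newtons" is the grip in N (left out, the last holds). Time passes only in rows, so rows that do not move let the fingers close. It gives the time, the measured TCP pose, the force, the opening and the grip force at its end, in the units of the state.
- r.get_state(): the state, without advancing time (a new reading comes with each control period).
- imaging.capture(name): name is "side" or "top"; returns a dict with "image" (480x640x3 uint8, blue, green, red), "fovy" (degrees; the focal length in pixels is half the picture's height over the tangent of half this angle, whatever the lens; pixels are square), "cx", "cy" (the principal point, pixels), "xyz" and "orientation" of the camera in the world. Camera axes: x right, y down, z forward; pixel columns grow to the right and rows downward; lengths in m; the calibration is good to about 2 mm. A picture is of the moment at which its call begins. There is no depth.
- r.job_done(): hands the job in; it is judged then, once.
Trained networks look in the newest picture that a camera, given by its name, has taken for a name from the list of things; names that differ only in an ending like _2 or _b are one class to them, and where a whole thing is asked for, a point or a joint stands for the part that bears it (a point fixed in the world has none). Each returns a list of dicts, best first, with "conf" (0 to 1); they miss things now and then, are a little off and sometimes report something else, mostly with a low value. They report only what shows in the picture. A call takes as long as a camera call. They do not tell look-alikes from the thing itself.
- imaging.boxes_of(thing, camera): "xy" ([column, row] in pixels, amid what is visible of it).
- imaging.place_of(thing, camera): "xy" ([column, row] in pixels: a listed point, or the origin of a listed thing).
The state is a dict: "time_s": time; "qpos": joint angles; "qd": joint speeds; "effort": joint torques, N m; "tool_pos": TCP position; "orientation": TCP orientation; "wrist_force": force on the tool from outside, world axes, zero at the start; "wrist_torque": the same for the moment, N m; "gripper_width": finger opening in m; "grip_force": force on a finger pad.
Only numpy, scipy, OpenCV 4.12 (cv2) and the standard library are available. Lean on these libraries where they do the work, as an engineer would, in place of code of your own. Each camera call takes 0.05 s, during which the arm holds its last target. There are 200 camera calls.

## Working session

There is one attempt and no reset: what is moved stays moved. The work goes in short steps, Python scripts to look and compute and a tool call to move; the robot and the scene stay as the last step left them, time stands still between calls to the robot, and variables do not carry over. Pictures are saved under pics/ and viewed, at most 10 in all, crops included, and the job is handed in when it is done.

Besides the shell and the picture viewer there is one more tool, called after "Request:" by a JSON object that holds its "api" and its "payload". servo_tool: Moves the arm, as the interface text tells. Its arguments: {"type":"object","properties":{"moves":{"type":"string"},"newtons":{"type":"number"}},"required":["moves"]}

```bash
mkdir -p pics; ls; cat > h.py <<'E'
import numpy as np,cv2
from scipy.spatial.transform import Rotation as R
from plant import r,imaging
def cap(n,save=None):
    c=imaging.capture(n)
    if save: cv2.imwrite('pics/'+save,c['image'])
    return c
def K(c): return 240/np.tan(np.radians(c['fovy'])/2)
def ray(c,uv):
    f=K(c); d=R.from_quat(c['orientation']).apply([(uv[0]-c['cx'])/f,(uv[1]-c['cy'])/f,1]); return np.array(c['xyz']),d
def atz(c,uv,z):
    p,d=ray(c,uv); return p+d*(z-p[2])/d[2]
def proj(c,P):
    q=R.from_quat(c['orientation']).inv().apply(np.array(P)-c['xyz']); return K(c)*q[...,:2]/q[...,2:]+[c['cx'],c['cy']]
def tri(a,ua,b,ub):
    p,d=ray(a,ua);q,e=ray(b,ub)
    s=np.linalg.lstsq(np.c_[d,-e],q-p,rcond=None)[0]
    A=p+s[0]*d;B=q+s[1]*e; return (A+B)/2,np.linalg.norm(A-B)
E
python3 - <<'E'
from h import *
np.set_printoptions(precision=4,suppress=True)
C={n:cap(n,n+'0.png') for n in('side','top')}
for n,c in C.items():
    print(n,c['xyz'],c['orientation'],c['fovy'],c['cx'],c['cy'])
    for t in 'bar_mid bar_left bar_right post post_mid holder_mouth bar_unit lens_cap fork_clamp driver mag_base filter_case'.split():
        print(t,[(np.round(d['xy'],1).tolist(),round(d['conf'],2)) for d in imaging.place_of(t,n)[:4]])
s=r.get_state();print(s['tool_pos'],s['orientation'],s['time_s'],s['wrist_force'])
E
```

```text
pics
side [-0.0528 -0.6844  0.5948] [ 0.8228 -0.288   0.1647 -0.4615] 53.43307220838945 318.6642820195684 242.51698837134853
bar_mid []
bar_left [([297.0, 195.2], 0.97)]
bar_right [([392.4, 241.0], 0.96)]
post [([316.4, 340.4], 0.74)]
post_mid [([352.4, 288.7], 0.77), ([314.9, 318.9], 0.63), ([377.9, 321.3], 0.61)]
holder_mouth [([351.2, 300.2], 0.86), ([299.8, 193.4], 0.66)]
bar_unit [([343.7, 234.9], 0.68)]
lens_cap [([283.7, 268.0], 0.89)]
fork_clamp [([263.8, 199.4], 0.74), ([204.7, 215.5], 0.49), ([396.6, 239.8], 0.4)]
driver [([265.4, 203.1], 0.72)]
mag_base [([415.5, 392.4], 0.56)]
filter_case [([204.3, 218.0], 0.65)]
top [ 0.2856 -0.0075  1.1243] [ 0.7133 -0.6939  0.0679 -0.0715] 56.07152746502201 316.9615963254997 234.71025197891746
bar_mid [([293.3, 183.5], 0.88)]
bar_left [([228.5, 180.9], 0.61)]
bar_right [([362.8, 185.6], 0.86)]
post [([421.6, 271.5], 0.68), ([393.7, 298.3], 0.58), ([387.1, 265.0], 0.57)]
post_mid [([391.4, 262.8], 0.7), ([429.9, 269.1], 0.65), ([393.5, 297.5], 0.57), ([463.6, 282.0], 0.3)]
holder_mouth [([389.5, 263.8], 0.62)]
bar_unit [([293.9, 188.3], 0.58)]
lens_cap [([307.8, 265.6], 0.95)]
fork_clamp [([178.5, 203.9], 0.82), ([390.6, 263.1], 0.24)]
driver [([471.5, 198.4], 0.95)]
mag_base [([469.0, 283.2], 0.77)]
filter_case [([163.4, 264.3], 0.96)]
[0.2398 0.6042 0.2387] [0.1877 0.9822 0.     0.    ] 1.3 [-0.2591 -0.0642 -0.5778]
```

View pics/side0.png

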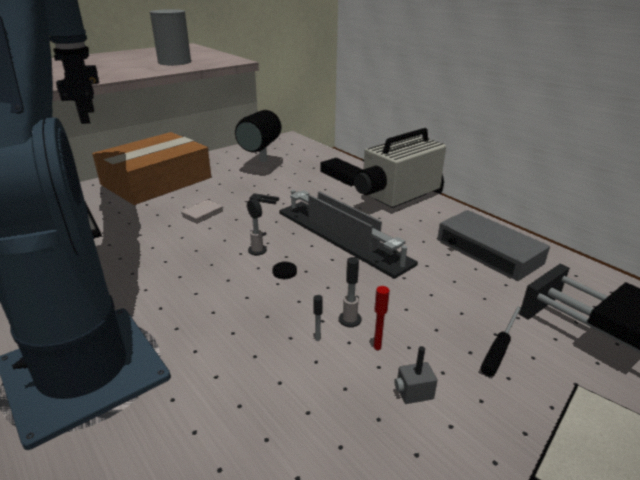

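View pics/top0.png

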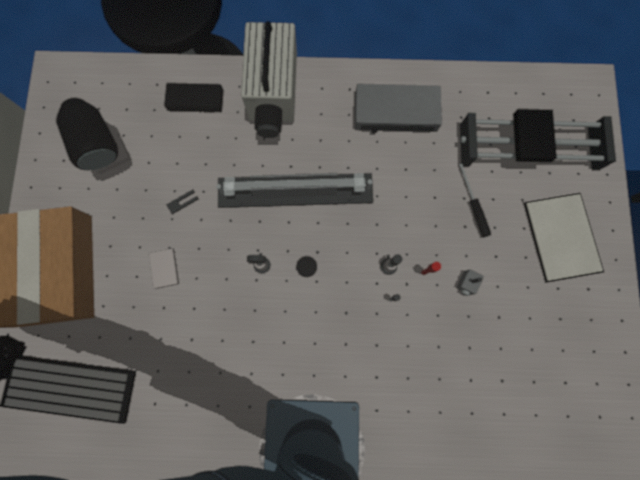

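Side view, look-alikes: the dark post in the holder at (352,288), a red post at (381,318) and a small dark post at (318,318). The larger non-red one is in the holder at (352,288), top view (391,263). The other holder, at (257,240), carries the lens. I'll confirm in one crop and compute positions.

```bash
python3 - <<'E'
from h import *
np.set_printoptions(precision=4,suppress=True)
s=cap('side');t=cap('top')
a=cv2.resize(s['image'][240:360,280:410],None,fx=5,fy=5,interpolation=cv2.INTER_CUBIC)[:600]
b=cv2.resize(t['image'][245:305,375:447],None,fx=5,fy=5,interpolation=cv2.INTER_CUBIC)
im=np.zeros((600,800,3),np.uint8);k=cv2.resize(a,(433,400));im[:400,:433]=k;im[:b.shape[0],440:440+b.shape[1]]=b
cv2.imwrite('pics/crop.png',im)
for n,u,v in [('left',[297,195.2],[228.5,180.9]),('right',[392.4,241],[362.8,185.6]),('postmid',[352.4,288.7],[391.4,262.8]),('mouth',[351.2,300.2],[389.5,263.8])]:
    print(n,*tri(s,u,t,v))
for n,u,v,z in [('left',[297,195.2],[228.5,180.9],.06),('right',[392.4,241],[362.8,185.6],.06),('postmid',[352.4,288.7],[391.4,262.8],.071),('mouth',[351.2,300.2],[389.5,263.8],.05),('lens',[283.7,268],[307.8,265.6],0),('mag',[415.5,392.4],[469,283.2],0)]:
    print(n,atz(s,u,z),atz(t,v,z))
print(atz(t,[293.3,183.5],.06))
E
```

```text
left [0.6225 0.2293 0.0512] 0.018102241660826978
right [ 0.6196 -0.1061  0.0695] 0.004608822059278175
postmid [ 0.4349 -0.1772  0.0694] 0.0029742992460819817
mouth [ 0.4354 -0.1764  0.0423] 0.0011369054931176384
left [0.6023 0.2167 0.06  ] [0.6277 0.223  0.06  ]
right [ 0.6291 -0.095   0.06  ] [ 0.6246 -0.1084  0.06  ]
postmid [ 0.4349 -0.1793  0.071 ] [ 0.4335 -0.1761  0.071 ]
mouth [ 0.4292 -0.1837  0.05  ] [ 0.4339 -0.1749  0.05  ]
lens [0.4332 0.0394 0.    ] [0.4306 0.0222 0.    ]
mag [ 0.3959 -0.3753  0.    ] [ 0.3976 -0.3802  0.    ]
[0.6253 0.0628 0.06  ]
```

View pics/crop.png

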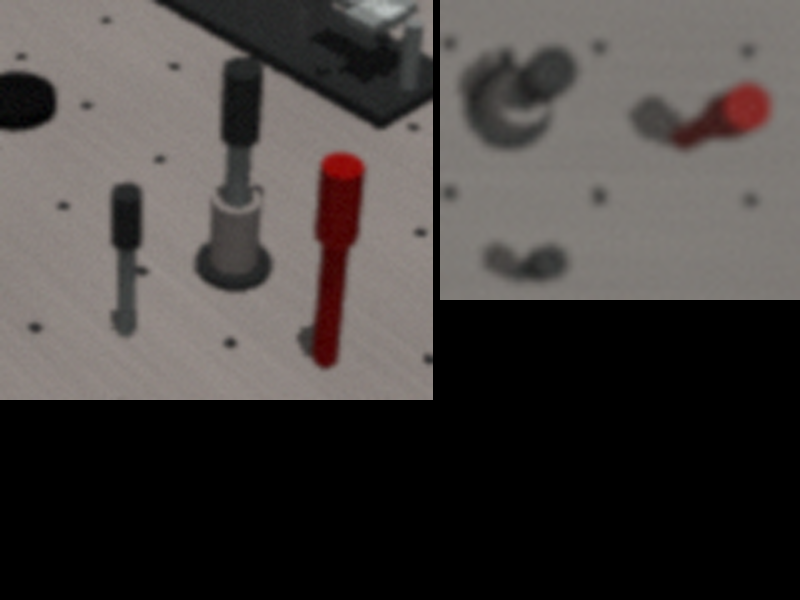

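The crop confirms it: the post in the aluminium tube is the larger, non-red one (the small dark one and the red one stand free). Next I'll refine the bar unit and post poses.

```bash
python3 - <<'E'
from h import *
np.set_printoptions(precision=4,suppress=True)
s=cap('side');t=cap('top')
print('handle top',atz(t,[396.6,259.4],.136),atz(s,[353,260.4],.136),'foot',atz(t,[388.6,264.6],.004),atz(s,[350,319.6],.004), 'mouthS',atz(s,[351.3,300.5],.05))
a=cv2.resize(t['image'][160:220,205:385],None,fx=4.4,fy=4.4,interpolation=cv2.INTER_CUBIC)
b=cv2.resize(s['image'][180:280,270:425],None,fx=3.2,fy=3.2,interpolation=cv2.INTER_CUBIC)
im=np.zeros((600,800,3),np.uint8);im[:a.shape[0],:a.shape[1]]=a;im[270:270+b.shape[0],:b.shape[1]]=b
cv2.imwrite('pics/bar.png',cv2.convertScaleAbs(im,alpha=1.6))
g=cv2.cvtColor(t['image'],cv2.COLOR_BGR2GRAY)
print(g[160:220,240].tolist(),g[205:215,250].tolist())
E
```

```text
handle top [ 0.4322 -0.1772  0.136 ] [ 0.4304 -0.1818  0.136 ] foot [ 0.4381 -0.1798  0.004 ] [ 0.4287 -0.1836  0.004 ] mouthS [ 0.4287 -0.1844  0.05  ]
[124, 124, 122, 122, 123, 121, 123, 121, 123, 123, 123, 122, 122, 124, 123, 120, 107, 80, 59, 50, 57, 79, 103, 114, 115, 115, 114, 114, 112, 100, 72, 47, 40, 40, 52, 55, 57, 53, 53, 55, 54, 53, 55, 54, 50, 50, 59, 87, 111, 121, 119, 117, 117, 119, 120, 119, 121, 118, 120, 120] [54, 69, 105, 118, 119, 120, 118, 120, 119, 119]
```

View pics/bar.png

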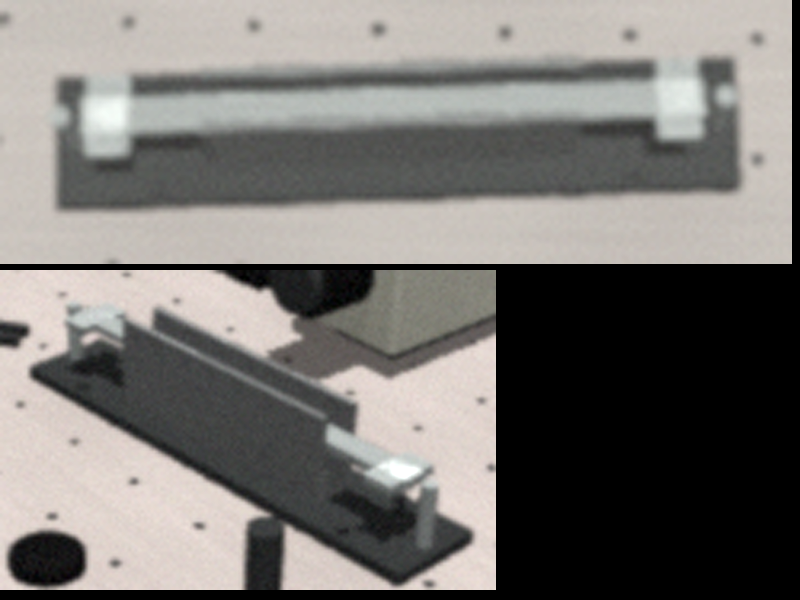

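```bash
python3 - <<'E'
from h import *
np.set_printoptions(precision=4,suppress=True)
s=cap('side');t=cap('top')
T=lambda u,v:[u/4.4+205-.4,v/4.4+160-.4]
S=lambda u,v:[u/3.2+270-.35,(v-270)/3.2+180-.35]
# plate top corners
P=[atz(t,T(*p),.012) for p in [(57,78),(58,208),(740,188),(736,59)]]
print(np.array(P)); c=np.mean(P,0);print('c',c,[np.linalg.norm(P[i]-P[(i+1)%4]) for i in range(4)])
PS=[atz(s,S(*p),.012) for p in [(30,371),(397,575),(472,535)]];print('side',np.array(PS),[np.linalg.norm(PS[i]-PS[i+1]) for i in range(2)],(PS[0]+PS[2])/2)
L=atz(t,T(107,117),.06);Rr=atz(t,T(679,100),.06);print(L,Rr,(L+Rr)/2,np.linalg.norm(L-Rr))
d=L-Rr;print('yaw',np.arctan2(-d[0],d[1]))
print('sideplates',atz(s,S(95,320),.06),atz(s,S(399,470),.06))
# joint fit of bar unit x,y,yaw with points in both images
from scipy.optimize import least_squares
M=np.array([[-.04,.2,.012],[-.04,-.2,.012],[.04,-.2,.012],[0,.16,.06],[0,-.16,.06]])
ot=np.array([T(58,208),T(740,188),T(736,59),T(107,117),T(679,100)]);os=np.array([S(30,371),S(397,575),S(472,535),S(95,320),S(399,470)])
def w(p): return R.from_euler('z',p[2]).apply(M)+[p[0],p[1],0]
f=lambda p:np.r_[(proj(t,w(p))-ot).ravel(),(proj(s,w(p))-os).ravel()]
q=least_squares(f,[.62,.06,0],loss='soft_l1');print(q.x,q.fun.reshape(-1,2))
for i in (0,1):
    g=lambda p:f(p).reshape(2,-1)[i]
    q=least_squares(g,[.62,.06,0]);print(i,q.x,abs(q.fun).max())
E
```

```text
[[ 0.652   0.2623  0.012 ]
 [ 0.5733  0.2561  0.012 ]
 [ 0.596  -0.1388  0.012 ]
 [ 0.6744 -0.1361  0.012 ]]
c [0.6239 0.0609 0.012 ] [np.float64(0.07893661512472656), np.float64(0.39555810173663675), np.float64(0.07847604624504917), np.float64(0.39909176344607095)]
side [[ 0.5662  0.2488  0.012 ]
 [ 0.591  -0.1409  0.012 ]
 [ 0.6665 -0.1397  0.012 ]] [np.float64(0.39050770795621015), np.float64(0.07546808285411583)] [0.6163 0.0545 0.012 ]
[0.6142 0.2211 0.06  ] [ 0.6327 -0.0988  0.06  ] [0.6234 0.0611 0.06  ] 0.32037586148591085
yaw 0.057976302678626544
sideplates [0.6068 0.2126 0.06  ] [ 0.6289 -0.1009  0.06  ]
[0.6225 0.0609 0.0533] [[-0.9715  0.5104]
 [ 0.8367  1.0761]
 [ 0.192   0.4952]
 [ 0.1394  0.0678]
 [ 0.0189  0.6513]
 [-0.3048 -1.9481]
 [ 0.7365 -0.3655]
 [ 0.9333 -1.6421]
 [ 0.3581 -1.8201]
 [-0.024  -0.7129]]
0 [0.6239 0.0611 0.0568] 0.9450988896773254
1 [0.6186 0.0579 0.0511] 1.1770951609753126
```

```bash
python3 - <<'E'
from h import *
np.set_printoptions(precision=4,suppress=True)
s=cap('side');t=cap('top')
sc=130/433
for n,b,tp in [('red',(325,362),(343,165)),('small',(124,333),(127,188)),('post',(233,265),(243,68))]:
    B=atz(s,[280+b[0]*sc,240+b[1]*sc],0); 
    h=[(z,np.linalg.norm(proj(s,[*B[:2],z])-[280+tp[0]*sc,240+tp[1]*sc])) for z in np.arange(.05,.2,.005)]
    print(n,B,min(h,key=lambda a:a[1]))
print('start',np.array(r.get_state()['tool_pos']),r.get_state()['gripper_width'])
E
```

```text
red [ 0.4179 -0.2682  0.    ] (np.float64(0.12999999999999995), np.float64(0.30744456176250623))
small [ 0.3486 -0.1851  0.    ] (np.float64(0.09999999999999998), np.float64(1.0535009954466221))
post [ 0.432  -0.1801  0.    ] (np.float64(0.13499999999999995), np.float64(0.2846181913354865))
start [0.2397 0.6042 0.2387] 0.08822930173092663
```

Request:
{"api": "servo_tool", "payload": {"moves": "0 0 7.8 -0.045 -0.02 0 0.3; 0 0 7.8 -0.045 -0.02 0 0.3; 0 0 7.7 -0.045 -0.02 0 0.3; 0 0 0 -0.048 0 0 0.3; 0 0 0 -0.048 0 0 0.3", "newtons": 30}}

```text
time_s: 2.2
tool_pos: [0.3961, 0.417, 0.2391]
orientation: [0.382, 0.924, 0.0, 0.0]
wrist_force: [1.3, -0.0, 0.2]
gripper_width: 0.0614
grip_force: 0.0
```

Request:
{"api": "servo_tool", "payload": {"moves": "0 0 0 -0.0372 -0.033 0 0.3; 0 0 0 -0.0372 -0.033 0 0.3; 0 0 0 -0.0372 -0.033 0 0.3; 0 0 0 -0.0372 -0.033 0 0.3; 0 0 0 -0.0372 -0.033 0 0.3"}}

```text
time_s: 2.7
tool_pos: [0.4103, 0.1684, 0.239]
orientation: [0.382, 0.924, 0.0, 0.0]
wrist_force: [1.4, -1.1, 0.3]
gripper_width: 0.0614
grip_force: 0.0
```

Request:
{"api": "servo_tool", "payload": {"moves": "0 0 0 -0.0372 -0.033 0 0.3; 0 0 0 -0.0372 -0.033 0 0.3; 0 0 0 -0.0372 -0.033 0 0.3; 0 0 0 -0.0372 -0.033 0 0.3; 0 0 0 -0.0372 -0.033 0 0.3"}}

```text
time_s: 3.2
tool_pos: [0.4254, -0.0798, 0.2392]
orientation: [0.382, 0.924, 0.0, 0.001]
wrist_force: [0.6, 0.7, -0.3]
gripper_width: 0.0619
grip_force: 0.0
```

Request:
{"api": "servo_tool", "payload": {"moves": "0 0 0 -0.035 -0.031 0 0.3; 0 0 0 -0.025 -0.021 0 0.3; 0 0 0 -0.0135 -0.012 0 0.3; 0 0 0 0 0 0.03 0.3; 0 0 0 0 0 0.02 0.3"}}

```text
time_s: 3.7
tool_pos: [0.4322, -0.1758, 0.188]
orientation: [0.383, 0.924, 0.0, 0.0]
wrist_force: [-0.5, 0.3, -0.3]
gripper_width: 0.062
grip_force: 0.0
```

```bash
python3 - <<'E'
from h import *
np.set_printoptions(precision=4,suppress=True)
s=cap('side');t=cap('top');st=r.get_state();p=np.array(st['tool_pos']);print(p,proj(s,p),proj(t,p),proj(s,[p[0],p[1],.136]))
a=cv2.resize(s['image'][190:330,290:420],None,fx=4,fy=4,interpolation=cv2.INTER_CUBIC)
cv2.imwrite('pics/near.png',cv2.convertScaleAbs(a,alpha=1.6))
E
```

```text
[ 0.4306 -0.1747  0.1869] [351.5708 233.5324] [399.5541 256.6766] [350.3766 258.5983]
```

View pics/near.png

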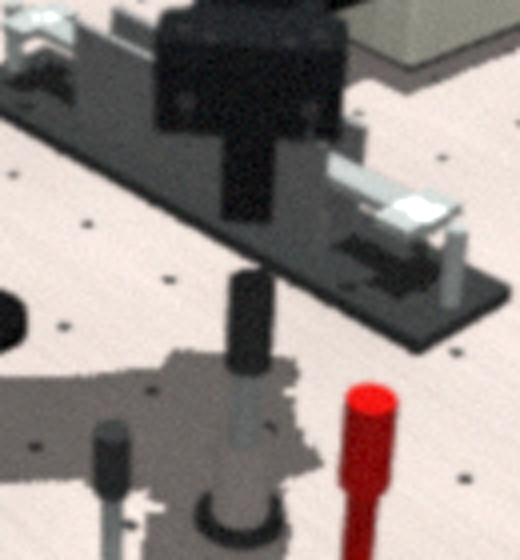

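The finger column (352 px) and the handle (352.5 px, top at (353,259)) show the TCP about 4.5 mm short along tool −x. I'll correct that and descend.

Request:
{"api": "servo_tool", "payload": {"moves": "0 0 0 -0.0045 0 0.03 0.3; 0 0 0 0 0 0.03 0.3; 0 0 0 0 0 0.02 0.3; 0 0 0 0 0 0.01 0.3; 0 0 0 0 0 0 0.3"}}

```text
time_s: 4.3
tool_pos: [0.4354, -0.1781, 0.0986]
orientation: [0.382, 0.924, -0.0, -0.0]
wrist_force: [0.1, 0.2, -0.1]
gripper_width: 0.0617
grip_force: 0.0
```

```bash
python3 - <<'E'
from h import *
np.set_printoptions(precision=4,suppress=True)
for i in range(3):
    imaging.capture('side');st=r.get_state();print(np.array(st['tool_pos']),np.array(st['wrist_force']),st['time_s'])
E
```

```text
[ 0.4359 -0.1784  0.0994] [ 0.5546 -0.0345  0.4087] 4.35
[ 0.4363 -0.1785  0.0998] [-0.2069  0.2106  0.4964] 4.4
[ 0.4364 -0.1786  0.0999] [-0.3591  0.2431  1.0528] 4.45
```

Request:
{"api": "servo_tool", "payload": {"moves": "0 0 0 0.002 0 0.003 0.6; 0 0 0 0 0 0 0.8; 0 0 0 0 0 0 1; 0 0 0 0 0 0 1; 0 0 0 0 0 0 1", "newtons": 50}}

```text
time_s: 4.95
tool_pos: [0.4341, -0.1769, 0.0958]
orientation: [0.382, 0.924, -0.0, 0.0]
wrist_force: [-0.3, -0.4, -0.3]
gripper_width: 0.0238
grip_force: 0.0
```

Request:
{"api": "servo_tool", "payload": {"moves": "0 0 0 0 0 0 1; 0 0 0 0 0 0 1; 0 0 0 0 0 0 1"}}

```text
time_s: 5.25
tool_pos: [0.4339, -0.1771, 0.0958]
orientation: [0.382, 0.924, -0.0, 0.0]
wrist_force: [-0.2, -0.5, 1.6]
gripper_width: 0.0197
grip_force: 49.9
```

Request:
{"api": "servo_tool", "payload": {"moves": "0 0 0 0 0 -0.015 1; 0 0 0 0 0 -0.03 1; 0 0 0 0 0 -0.035 1; 0 0 0 0 0 -0.03 1; 0 0 0 0 0 -0.02 1"}}

```text
time_s: 5.75
tool_pos: [0.4344, -0.177, 0.2275]
orientation: [0.382, 0.924, 0.0, 0.001]
wrist_force: [0.4, -0.8, -2.0]
gripper_width: 0.0198
grip_force: 49.9
```

Request:
{"api": "servo_tool", "payload": {"moves": "0 0 0 0.004 0.035 0 1; 0 0 0 0.0055 0.047 0 1; 0 0 0 0.0055 0.048 0 1; 0 0 0 0.0055 0.048 0 1; 0 0 0 0.0055 0.048 0 1"}}

```text
time_s: 6.25
tool_pos: [0.5759, 0.0034, 0.2254]
orientation: [0.382, 0.924, 0.0, -0.0]
wrist_force: [1.5, 0.0, -1.1]
gripper_width: 0.0202
grip_force: 49.9
```

Request:
{"api": "servo_tool", "payload": {"moves": "0 0 0 0.005 0.042 0 1; 0 0 0 0.003 0.025 0 1; 0 0 0 0.0003 0.008 0 1; 0 0 0 0 0 0 1; 0 0 0 0 0 0 1"}}

```text
time_s: 6.75
tool_pos: [0.6214, 0.0583, 0.2255]
orientation: [0.383, 0.924, -0.001, -0.0]
wrist_force: [0.0, -0.2, -2.0]
gripper_width: 0.0194
grip_force: 49.9
```

```bash
python3 - <<'E'
from h import *
np.set_printoptions(precision=4,suppress=True)
s=cap('side');t=cap('top');st=r.get_state();p=np.array(st['tool_pos']);print(p,st['orientation'],st['gripper_width'],st['wrist_force'])
tip=p-[0,0,.0898]; print(proj(s,tip),proj(t,tip))
for n in('side','top'):
  for th in('post','post_mid','bar_mid','bar_left','bar_right'): print(n,th,[(np.round(d['xy'],1).tolist(),round(d['conf'],2)) for d in imaging.place_of(th,n)[:3]])
a=cv2.resize(s['image'][110:260,270:420],None,fx=3.9,fy=3.9,interpolation=cv2.INTER_CUBIC)
cv2.imwrite('pics/over.png',cv2.convertScaleAbs(a,alpha=1.6))
E
```

```text
[0.6216 0.0583 0.2259] [ 0.3835  0.9236 -0.0004 -0.0001] 0.019572785636150124 [ 0.1268  0.227  -2.086 ]
[344.2861 186.5456] [293.4428 174.9346]
side post [([376.4, 347.3], 0.92), ([316.6, 338.8], 0.88), ([341.0, 187.5], 0.67)]
side post_mid [([379.1, 321.4], 0.97), ([314.5, 319.4], 0.87), ([347.2, 157.9], 0.72)]
side bar_mid []
side bar_left [([298.2, 195.2], 0.93), ([350.8, 299.9], 0.62)]
side bar_right [([392.7, 240.2], 0.65)]
top post [([423.8, 272.5], 0.72), ([293.2, 189.8], 0.52), ([390.8, 297.5], 0.43)]
top post_mid [([428.9, 268.6], 0.7), ([396.3, 296.1], 0.47)]
top bar_mid [([294.1, 183.6], 0.89)]
top bar_left []
top bar_right [([361.0, 180.1], 0.58)]
```

View pics/over.png

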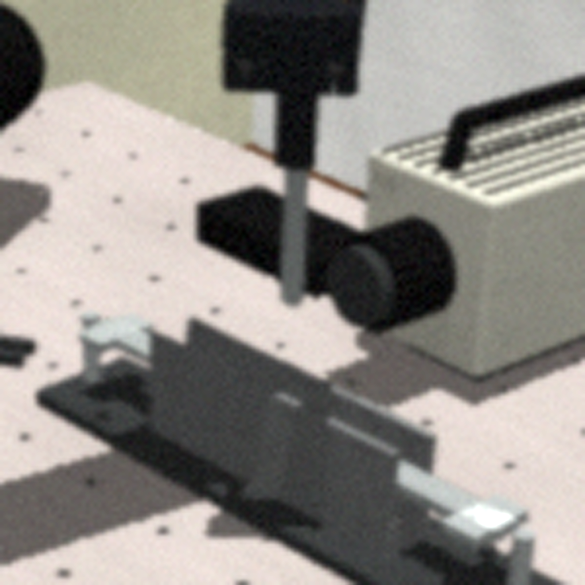

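The tip shows at (344.6,186.9), against (344.3,186.5) predicted, so the TCP-to-tip model is good. I'll centre over the slot and lower it.

Request:
{"api": "servo_tool", "payload": {"moves": "0 0 0 0.0006 0.003 0.02 1; 0 0 0 0 0 0.025 1; 0 0 0 0 0 0.015 1; 0 0 0 0 0 0.008 1; 0 0 0 0 0 0 1"}}

```text
time_s: 7.85
tool_pos: [0.6235, 0.0628, 0.1568]
orientation: [0.382, 0.924, -0.001, -0.001]
wrist_force: [0.6, 1.0, -0.8]
gripper_width: 0.0199
grip_force: 49.9
```

Request:
{"api": "servo_tool", "payload": {"moves": "0 0 0 0 0 0.005 1; 0 0 0 0 0 0 1"}}

```text
time_s: 8.05
tool_pos: [0.6243, 0.0629, 0.153]
orientation: [0.382, 0.924, 0.0, 0.0]
wrist_force: [-0.0, 0.5, -1.4]
gripper_width: 0.0196
grip_force: 49.9
```

```bash
cat >> h.py <<'E'
BL=np.array([.6135,.2208,.06]);BR=np.array([.6320,-.0990,.06])
def ref():
    ims=[imaging.capture('side')['image'].astype(np.float32).mean(2) for _ in range(3)]
    np.save('ref.npy',np.mean(ims,0))
def meas():
    cs=[imaging.capture('side') for _ in range(3)];c=cs[0];g=np.mean([x['image'].astype(np.float32).mean(2) for x in cs],0);r0=np.load('ref.npy');out=[]
    for P in (BL,BR):
        u0=proj(c,P);u1=proj(c,P-[0,0,.01]);k=(u1-u0)[1]/10
        x,y=np.round(u0).astype(int)
        # cross plate only
        T=r0[y-7:y+8,x-9:x+10];best=None
        W=g[y-11:y+25,x-10:x+11]
        m=cv2.matchTemplate(W.astype(np.float32),T,cv2.TM_CCOEFF_NORMED)
        j=np.unravel_index(m.argmax(),m.shape);cc=m[:,j[1]];i=j[0]
        o=0 if i in(0,len(cc)-1) else .5*(cc[i-1]-cc[i+1])/(cc[i-1]-2*cc[i]+cc[i+1])
        out.append((round((i+o-4)/k,2),round(float(m.max()),3)))
    s=r.get_state();F=np.array(s['wrist_force'])
    print('down mm L,R',out,'tcp',np.round(s['tool_pos'],4),'F',np.round(F,1),'t',s['time_s'])
E
python3 -c "
from h import *
ref();meas();c=cap('side');print(proj(c,BL),proj(c,BR))"
```

```text
down mm L,R [(np.float64(0.02), 0.986), (np.float64(0.06), 0.954)] tcp [0.6243 0.063  0.1531] F [ 0.6  0.9 -2.3] t 8.35
[299.52479798 193.49370999] [394.67685408 241.32697225]
```

Request:
{"api": "servo_tool", "payload": {"moves": "0 0 0 0 0 0.002 1; 0 0 0 0 0 0.002 1; 0 0 0 0 0 0.002 1; 0 0 0 0 0 0.001 1; 0 0 0 0 0 0 1"}}

```text
time_s: 8.9
tool_pos: [0.6244, 0.063, 0.1461]
orientation: [0.382, 0.924, 0.0, 0.0]
wrist_force: [0.5, 0.8, 5.4]
gripper_width: 0.0196
grip_force: 49.9
```

```bash
python3 -c "
from h import *
meas()"
```

```text
down mm L,R [(np.float64(4.91), 0.894), (np.float64(1.56), 0.872)] tcp [0.6244 0.063  0.1461] F [0.5 0.6 4.5] t 9.05
```

Request:
{"api": "servo_tool", "payload": {"moves": "0 0 0 0 0 -0.006 1; 0 0 0 0 0 -0.003 1; 0 0 0 -0.006 -0.0053 0 1; 0 0 0 0 0 0.004 1; 0 0 0 0 0 0.005 1"}}

```text
time_s: 9.55
tool_pos: [0.6247, 0.0538, 0.1456]
orientation: [0.383, 0.924, -0.0, 0.0]
wrist_force: [-0.6, -1.2, 5.5]
gripper_width: 0.0197
grip_force: 49.9
```

Request:
{"api": "servo_tool", "payload": {"moves": "0 0 0 0 0 0.0015 1; 0 0 0 0 0 0.0015 1; 0 0 0 0 0 0 1; 0 0 0 0 0 0 1"}}

```text
time_s: 9.95
tool_pos: [0.6248, 0.0539, 0.1432]
orientation: [0.382, 0.924, -0.0, 0.0]
wrist_force: [-1.3, -1.9, 7.1]
gripper_width: 0.0197
grip_force: 49.9
```

```bash
python3 -c "
from h import *
meas()"
```

```text
down mm L,R [(np.float64(6.76), 0.856), (np.float64(5.85), 0.86)] tcp [0.6248 0.054  0.1432] F [-1.9 -2.8  6.6] t 10.1
```

Request:
{"api": "servo_tool", "payload": {"moves": "0 0 0 0 0 -0.006 1; 0 0 0 0 0 -0.005 1; 0 0 0 -0.0022 -0.0019 0 1; 0 0 0 0 0 0.005 1; 0 0 0 0 0 0.006 1"}}

```text
time_s: 10.6
tool_pos: [0.6252, 0.052, 0.1428]
orientation: [0.382, 0.924, 0.0, 0.0]
wrist_force: [-0.6, 0.1, 8.2]
gripper_width: 0.0197
grip_force: 49.9
```

Request:
{"api": "servo_tool", "payload": {"moves": "0 0 0 0 0 0.001 1; 0 0 0 0 0 0.001 1; 0 0 0 0 0 0.001 1; 0 0 0 0 0 0 1; 0 0 0 0 0 0 1"}}

```text
time_s: 11.1
tool_pos: [0.6254, 0.0519, 0.1403]
orientation: [0.382, 0.924, 0.0, 0.001]
wrist_force: [-1.5, -0.0, 8.7]
gripper_width: 0.0198
grip_force: 49.9
```

```bash
python3 -c "
from h import *
meas()"
```

```text
down mm L,R [(np.float64(9.16), 0.806), (np.float64(10.49), 0.796)] tcp [0.6254 0.0519 0.1403] F [-1.8 -1.3  8.8] t 11.25
```

Request:
{"api": "servo_tool", "payload": {"moves": "0 0 0 0 0 0.0006 1; 0 0 0 0 0 0 1; 0 0 0 0 0 0.0005 1; 0 0 0 0 0 0 1; 0 0 0 0 0 0 1"}}

```text
time_s: 11.75
tool_pos: [0.6255, 0.052, 0.1394]
orientation: [0.382, 0.924, 0.0, 0.001]
wrist_force: [-0.9, -0.1, 11.0]
gripper_width: 0.02
grip_force: 49.9
```

```bash
python3 -c "
from h import *
meas()"
```

```text
down mm L,R [(np.float64(10.72), 0.799), (np.float64(11.79), 0.806)] tcp [0.6255 0.052  0.1394] F [-2.  -0.5  9.3] t 11.9
```

Request:
{"api": "servo_tool", "payload": {"moves": "0 0 0 0 0 0.0006 1; 0 0 0 0 0 0.0004 1; 0 0 0 0 0 0 1; 0 0 0 0 0 0 1; 0 0 0 0 0 0 1"}}

```text
time_s: 12.4
tool_pos: [0.6258, 0.0519, 0.1388]
orientation: [0.382, 0.924, 0.001, 0.001]
wrist_force: [-2.2, -0.4, 13.0]
gripper_width: 0.0199
grip_force: 49.9
```

```bash
python3 -c "
from h import *
meas()"
```

```text
down mm L,R [(np.float64(11.13), 0.783), (np.float64(12.21), 0.817)] tcp [0.6257 0.0519 0.1388] F [-2.5 -0.8 12.6] t 12.55
```

The bar is level and on its stop: both ends about 11 mm down, force about 14 N, stiffness rising. Now I'll release it and return.

Request:
{"api": "servo_tool", "payload": {"moves": "0 0 0 0 0 -0.01 1; 0 0 0 0 0 -0.015 1; 0 0 0 0 0 -0.025 1; 0 0 0 0 0 -0.03 1; 0 0 0 0 0 -0.012 1"}}

```text
time_s: 13.05
tool_pos: [0.6257, 0.0521, 0.232]
orientation: [0.382, 0.924, 0.001, 0.001]
wrist_force: [1.0, 0.1, -1.5]
gripper_width: 0.0197
grip_force: 49.9
```

```bash
python3 -c "
from h import *
meas()"
```

```text
down mm L,R [(np.float64(0.26), 0.979), (np.float64(-0.22), 0.937)] tcp [0.6247 0.0523 0.2294] F [-0.6 -0.2 -2.8] t 13.2
```

Request:
{"api": "servo_tool", "payload": {"moves": "0 0 0 -0.003 -0.035 0 1; 0 0 0 -0.0045 -0.048 0 1; 0 0 0 -0.0045 -0.048 0 1; 0 0 0 -0.0045 -0.048 0 1; 0 0 0 -0.0045 -0.048 0 1"}}

```text
time_s: 13.7
tool_pos: [0.4767, -0.1243, 0.228]
orientation: [0.382, 0.924, -0.0, -0.001]
wrist_force: [0.6, -0.6, -0.7]
gripper_width: 0.0195
grip_force: 49.9
```

Request:
{"api": "servo_tool", "payload": {"moves": "0 0 0 -0.0035 -0.04 0 1; 0 0 0 -0.002 -0.02 0 1; 0 0 0 -0.0008 -0.01 0 1; 0 0 0 0 0 0.03 1; 0 0 0 0 0 0.02 1"}}

```text
time_s: 14.2
tool_pos: [0.434, -0.1765, 0.1778]
orientation: [0.382, 0.924, 0.0, -0.001]
wrist_force: [0.1, -0.3, -2.1]
gripper_width: 0.0196
grip_force: 49.9
```

```bash
python3 - <<'E'
from h import *
np.set_printoptions(precision=4,suppress=True)
for i in range(4): s=cap('side')
st=r.get_state();p=np.array(st['tool_pos']);print(p,st['orientation'],st['wrist_force'])
print('tip',proj(s,p-[0,0,.0898]),'mouth',proj(s,[p[0],p[1],.05]))
a=cv2.resize(s['image'][210:340,290:420],None,fx=4.5,fy=4.5,interpolation=cv2.INTER_CUBIC)
cv2.imwrite('pics/ret.png',cv2.convertScaleAbs(a,alpha=1.8))
E
```

```text
[ 0.4343 -0.1769  0.1793] [ 0.3818  0.9243 -0.0003 -0.0007] [ 0.559  -0.328  -1.2721]
tip [351.6974 279.9617] mouth [350.8155 297.3303]
```

View pics/ret.png

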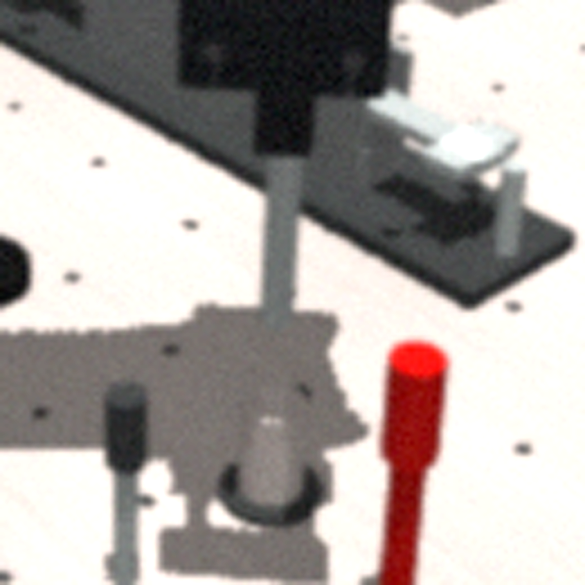

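The tip is at (351.6,280.7) as predicted, directly over the mouth at about (350.5,299). Inserting.

Request:
{"api": "servo_tool", "payload": {"moves": "0 0 0 0 0 0.02 1; 0 0 0 0 0 0.014 1; 0 0 0 0 0 0.005 1; 0 0 0 0 0 0.005 1; 0 0 0 0 0 0.003 1"}}

```text
time_s: 14.9
tool_pos: [0.4348, -0.1775, 0.133]
orientation: [0.382, 0.924, 0.0, 0.0]
wrist_force: [-0.2, -0.1, -1.9]
gripper_width: 0.0197
grip_force: 49.9
```

Request:
{"api": "servo_tool", "payload": {"moves": "0 0 0 0 0 0.005 1; 0 0 0 0 0 0.01 1; 0 0 0 0 0 0.01 1; 0 0 0 0 0 0.005 1; 0 0 0 0 0 0 1"}}

```text
time_s: 15.4
tool_pos: [0.4338, -0.1773, 0.1017]
orientation: [0.382, 0.924, -0.0, -0.001]
wrist_force: [0.1, -0.6, -1.9]
gripper_width: 0.0193
grip_force: 49.9
```

Request:
{"api": "servo_tool", "payload": {"moves": "0 0 0 0 0 0.003 1; 0 0 0 0 0 0.0015 1; 0 0 0 0 0 0 1; 0 0 0 0 0 0 1"}}

```text
time_s: 15.8
tool_pos: [0.4344, -0.1775, 0.0983]
orientation: [0.382, 0.924, 0.0, 0.0]
wrist_force: [-0.9, 0.5, -1.1]
gripper_width: 0.0197
grip_force: 49.9
```

Request:
{"api": "servo_tool", "payload": {"moves": "0 0 0 0 0 0.0015 1; 0 0 0 0 0 0 1; 0 0 0 0 0 0 0.6; 0 0 0 0 0 0 0.4; 0 0 0 0 0 0 0.3"}}

```text
time_s: 16.3
tool_pos: [0.4345, -0.1775, 0.0968]
orientation: [0.382, 0.924, 0.0, 0.0]
wrist_force: [-0.1, -0.2, -0.4]
gripper_width: 0.0415
grip_force: 0.0
```

Request:
{"api": "servo_tool", "payload": {"moves": "0 0 0 0 0 0 0.3; 0 0 0 0 0 0 0.3; 0 0 0 0 0 -0.02 0.3; 0 0 0 0 0 -0.03 0.3; 0 0 0 0 0 -0.04 0.3"}}

```text
time_s: 16.8
tool_pos: [0.4331, -0.1772, 0.1866]
orientation: [0.382, 0.924, -0.0, -0.002]
wrist_force: [0.4, 0.9, 0.5]
gripper_width: 0.0618
grip_force: 0.0
```

Request:
{"api": "servo_tool", "payload": {"moves": "0 0 0 0 0 -0.03 0.3; 0 0 0 0 0 -0.02 0.3; 0 0 0 0 0 0 0.3; 0 0 0 0 0 0 0.3"}}

```text
time_s: 17.2
tool_pos: [0.4342, -0.1773, 0.2365]
orientation: [0.382, 0.924, 0.0, 0.0]
wrist_force: [0.0, 0.2, -0.1]
gripper_width: 0.0618
grip_force: 0.0
```

```bash
python3 - <<'E'
from h import *
meas()
s=cap('side');a=cv2.resize(s['image'][180:410,190:430],None,fx=2.6,fy=2.6,interpolation=cv2.INTER_CUBIC)
print(proj(s,[.434,-.177,.136]))
cv2.imwrite('pics/end.png',cv2.convertScaleAbs(a,alpha=1.5))
E
```

```text
down mm L,R [(np.float64(0.32), 0.973), (np.float64(-0.17), 0.95)] tcp [ 0.4335 -0.1772  0.2355] F [ 0.2  0.5 -0.9] t 17.35
[352.68911072 258.50595174]
```

View pics/end.png

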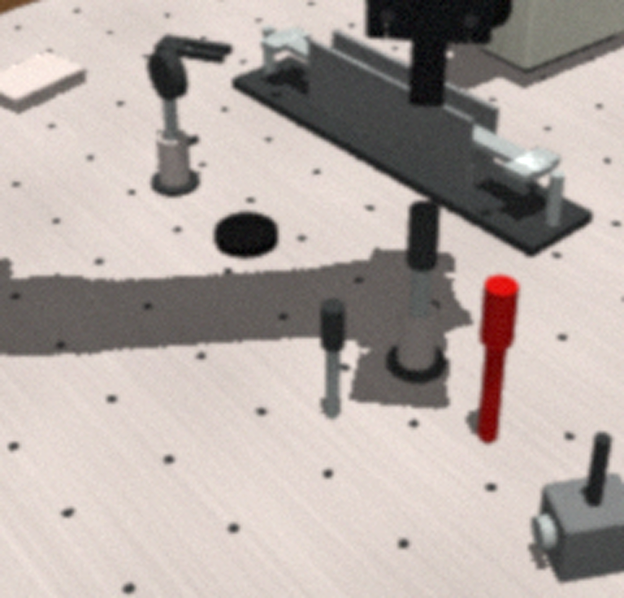

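The post stands upright in its holder, its top at (353,259) as at the start. The bar is level at rest, the gripper is clear and the bystanders in view are where they were. Handing in.

```bash
python3 -c "
from plant import r
print(r.job_done())"
```

```text
the job is handed in; nothing more can be done
None
```

I pressed the bar level onto its stop with about 15 N, let it spring back up, and put the post back upright in its holder. I handed the job in at about 17 s; no verdict was returned.

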